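# Clamp the brass tube with the fold-away crank

### The arm

A 6-joint arm with a two-finger parallel gripper is mounted at the origin on the work surface. World frame = base frame: x ahead of the robot, y to its left, z up, the work surface at z = 0. Lengths are in mm, angles in rad, forces in N, time in s.
With the tool pointing down it reaches from about 400 to 925 mm from the base axis. Payload 12.5 kg.
Tool frame: the origin (TCP) lies midway between the tips of the shut fingers; the grasp point (between the pads) lies 19 mm behind it (env.tcp_to_grasp is the distance from the TCP to the grasp point, in mm); z points along the fingers, y is the line along which they close (so a half turn about z gives the same grasp; the last joint's range is limited). The gripper opens to 95 mm and grips with 3 to 60 N. Pads are 20 mm wide; open, the fingers measure 119 mm over their backs; the gripper's body (75 mm by 180 mm) begins 59 mm behind the grasp point.
Start: joints at [-1.449, 0.491, 1.559, -0, 1.092, -0.106], TCP at [141.169, -608.866, 214.661] pointing down, gripper open.
Joint ranges: [-3.1, 3.1], [-0.84, 2.19], [0.05, 2.79], [-1.13, 4.28], [0.06, 2.93], [-2.69, 2.69]. Speed limits (rad/s): [2.22, 2.22, 2.79, 3.14, 3.14, 3.14].

### API

Orientations are given as [roll, pitch, yaw] about the fixed x, y, z axes, in that order (R = Rz(yaw) Ry(pitch) Rx(roll)).
In Python, from cell import env gives the robot as it stands. The module is installed in compiled form; this text tells all that it offers.
- The arm moves only by the tool step_arm, never from a script. Its argument "plan" is a list that holds one entry, the list of rows, each a list of 5 numbers: the shift along the tool's x, y, z in mm, then the turn about the tool's z in degrees, then the opening, from -1 (shut) to 1 (fully open). A call has 1 to 8 rows; each row is the pose to reach, as a shift and turn from the pose commanded when the call began, along the tool's axes at that moment; what a row does not reach only later rows make up. A row lasts 1/12 s, in which the tool goes at most 41.7 mm and 7.16 degrees, less where a joint would pass 70% of its speed; a pose out of reach is approached as far as the arm can. A call with a gripper value outside its range is refused whole. The fingers move at their own pace and stop on an object; the grip force is fixed at half the most. Time passes only in rows, so rows that repeat a pose let the fingers close. It gives the time, the measured TCP pose, the force, the opening and the grip force at its end, in the units of the state.
- env.state(): the state, without advancing time (a new reading comes with each control period).
- env.read_camera(name): name is "scene" or "top" or "wrist"; returns the picture (400x640x3 uint8, blue, green, red); there is no depth.
- env.get_calibration(name): a dict with "K" (3x3 intrinsics, pixels), "extrinsics" (4x4, takes a point from world to camera coordinates). Camera axes: x right, y up, looking along -z (the intrinsics and any distortion apply to the point x, -y, -z); pixel columns grow to the right and rows downward; lengths in mm; the calibration is good to about 2 mm. A picture is of the moment at which its call begins: read the wrist's pose just before it. get_calibration takes no time and is no camera call; for the wrist camera it gives the pose at the moment of the call.
- env.job_done(): hands the job in; it is judged then, once.
The state is a dict: "t": time; "joints": joint angles; "qvel": joint speeds; "tau": joint torques, N m; "eef_pos": TCP position; "tcp_rot": TCP orientation; "ft_force": force on the tool from outside, world axes, zero at the start; "moment": the same for the moment, N m; "opening": opening from 0.0 (shut) to 1.0 (fully open); "grip_force": force on a finger pad.
Only numpy, scipy, OpenCV 4.12 (cv2) and the standard library are available. Lean on these libraries where they do the work, as an engineer would, in place of code of your own. Each camera call takes 0.05 s, during which the arm holds its last target. There are 200 camera calls.

### The job

The brass tube lies loose in its cradle. Swing the crank's folded red knob handle out until it snaps upright and stays there, then crank clockwise (seen from above) until the jaw has clamped the tube firmly - the tube is thin-walled, so stop as soon as the handle pushes back clearly, without forcing it - and fold the handle flat again, leaving the tube clamped. Leave the crank as it is until the handle is out, and do not disturb the other things on the bench.

Things in the scene. Friction and masses are not known exactly. Their poses are not given: they have to be found in the camera images.
- crank_axis (a point): Point on the crank's vertical axis, 100 mm above the bench, over the middle of a cream gearbox (100 x 110 mm, top 90 mm above the bench) on a steel plate 190 x 440 x 14 mm. The frame turns with the clamp (yaw varies): the jaw moves along its -y, the tube lies along its x. The crank arm is a steel bar 12 mm wide, top 112 mm above the bench, reaching 78 mm from the axis.
- crank (a joint): Crank angle, rad, growing clockwise seen from above, closing the jaw by 7 mm per rad (44 mm a turn). 0: arm along the clamp's -x. Starts between -1.2 and 1.2; 0.4 to 1.5 turns needed. A friction brake holds it where it is left: turning it free takes 0.25 Nm (3.6 N at the handle, a little more with speed); each newton beyond that adds about 10 N at the jaw.
- handle_hinge (a point): Pivot of the folding handle, at the outer end of the crank arm, 70 mm from the crank's axis and 124 mm above the bench, between two steel cheeks (24 mm over their outsides, 14 mm wide along the arm, up to 130 mm above the bench). The pivot's axis is level and square to the arm.
- handle (a joint): Angle of the folding handle, rad: 0 folded, lying level above the arm, pointing from the pivot to the crank's axis; it swings up and outward; 1.6 is fully out, upright, at its stop. A spring snaps it back to 0 from below about 1.2; beyond that it pushes it on to 1.6 and holds it. Swinging out takes up to 0.27 Nm at the pivot (5 N at the knob), folding back over the hump 0.2 Nm.
- handle_knob (a point): Centre of the red ball knob, 22 mm in diameter, at the handle's free end, 56 mm from the pivot. From 14 to 50 mm the handle is a red sleeve 12 mm in diameter; knob and sleeve turn freely together on the handle's own axis. Folded, the knob is 1 mm above the arm; nothing is beside it. Pinched hard it does not pivot easily in the fingers: swung with an untilted gripper it creeps out.
- jaw: The moving jaw, a cream block, 90 mm wide, 22 mm thick, top 80 mm above the bench, with a 10 mm black rubber pad that gives 1 mm per 25 N. Origin: on its back face (towards the gearbox), at bench height; the pad's face is 32 mm along -y from there. Firmly clamped means 20 N or more at the jaw (6 N or more at the handle); 100 N (about 13 N at the handle) dents the tube.
- tube: Brass tube, 40 mm in diameter, 180 mm long, lying level along its own x, loose; origin at its middle, 54 mm above the bench.
- cradle: Fixed cradle in which the tube lies: a floor with a low lip on the jaw's side and a back wall 62 mm high on the far side, 1 mm from the tube. Origin 22 mm above the bench, under the tube's axis.
- jar: Jar, 60 mm in diameter, 75 mm tall, standing loose by the clamp; leave it alone. Origin under its middle.
- offcut: Short brass tube, 44 mm in diameter, 70 mm tall, standing loose by the clamp; leave it alone. Origin under its middle.
- block: Wooden block, 60 x 50 x 40 mm, loose by the clamp; leave it alone. Origin under its middle.
- wrench: Wrench, 160 mm long, lying loose by the clamp; leave it alone. Origin under its middle.
There are look-alikes about, which are no part of the job. What is meant by the tube is not blue or brown, and is the smaller of those in its own colour.

How it is judged (in metres and radians):
On the way, in this order (a step that is already met when the one before it is completed fails the run):
1. the handle is swung fully out and stays, before the crank has been turned by more than about a rad (value of joint handle above 1.4 rad and distance of jaw from where it was at the start of the episode below 0.008 m), for 0.2 s.
2. with the handle out, the jaw presses on the tube with 20 N or more (value of joint handle above 1.3 rad and contact force between jaw and tube above 20 N), for 0.2 s.
At the end, for the whole second after the job is handed in: The handle is folded flat (within 0.12 rad), and the tube is still lying in the cradle (its middle within 35 mm of the cradle's), gripped between jaw and cradle with at least 10 N, the jaw at rest (value of joint handle below 0.12 rad and contact force between jaw and tube above 10 N and contact force between tube and cradle above 10 N and horizontal distance between tube and cradle below 0.035 m and linear speed of jaw below 0.005 m/s); the robot touches nothing.
It fails at once if the tube is dented: 100 N or more from the jaw (contact force between jaw and tube above 100 N).
It fails at once if the jar is moved by over 20 mm (distance of jar from where it was at the start of the episode above 0.02 m).
It fails at once if the short tube is moved by over 20 mm (distance of offcut from where it was at the start of the episode above 0.02 m).
It fails at once if the block is moved by over 20 mm (distance of block from where it was at the start of the episode above 0.02 m).
It fails at once if the wrench is moved by over 20 mm (distance of wrench from where it was at the start of the episode above 0.02 m).
It also fails if it takes over 72 s, if anything falls off the work surface, if the arm or the gripper's body presses on something with over 40 N, if the wrist force passes 120 N, or if a joint passes its speed limit or range.

## Working session

There is one attempt and no reset: what is moved stays moved. The work goes in short steps, Python scripts to look and compute and a tool call to move; the robot and the scene stay as the last step left them, time stands still between calls to the robot, and variables do not carry over. Pictures are saved under pics/ and viewed, at most 10 in all, crops included, and the job is handed in when it is done.

Besides the shell and the picture viewer there is one more tool, called as name([rows], argument=value, ...), one row to a line, values as JSON. step_arm: Moves the arm, as the interface text tells. Its arguments: {"type":"object","properties":{"plan":{"type":"array"}},"required":["plan"]}

```bash
mkdir -p pics; python3 - <<'E'
from cell import env
import cv2,numpy as np
s=env.state();print(s)
for n in("top","scene"):
    cv2.imwrite(f"pics/{n}0.png",env.read_camera(n));c=env.get_calibration(n);print(n,c)
print(env.tcp_to_grasp)
E
```

```text
{'t': 0.0, 'joints': array([-1.44857374e+00,  4.91536641e-01,  1.55945016e+00,  6.31820549e-06,
        1.09172512e+00, -1.05597223e-01]), 'qvel': array([ 7.78191131e-04,  6.35926010e-04,  9.99837513e-05,  6.66944297e-04,
       -8.98918842e-04,  1.14514274e-04]), 'tau': array([-1.27628598e-03, -6.12645507e+01, -2.58180517e+01,  6.92520663e-02,
        4.82087815e-02, -1.30670296e-04]), 'eef_pos': array([ 141.15337288, -608.59388002,  214.07575272]), 'tcp_rot': array([-3.14048021e+00, -1.23544445e-04,  2.27816825e-01]), 'ft_force': array([-0.25028871,  0.8028667 ,  0.5691042 ]), 'moment': array([0.00082951, 0.01440777, 0.01030782]), 'grip_force': 0.0, 'opening': 0.9976006925573427}
top {'K': array([[489.69723443,   0.        , 326.11360121],
       [  0.        , 489.69723443, 201.7856331 ],
       [  0.        ,   0.        ,   1.        ]]), 'extrinsics': array([[-1.39986354e-02, -9.99726012e-01, -1.87600486e-02,
        -2.49127865e+01],
       [ 9.91903445e-01, -1.62525763e-02,  1.25950029e-01,
        -5.18788446e+02],
       [-1.26220419e-01, -1.68450283e-02,  9.91859189e-01,
        -1.72258691e+03],
       [ 0.00000000e+00,  0.00000000e+00,  0.00000000e+00,
         1.00000000e+00]])}
scene {'K': array([[397.84862793,   0.        , 322.34026596],
       [  0.        , 397.84862793, 201.71377293],
       [  0.        ,   0.        ,   1.        ]]), 'extrinsics': array([[-8.04167150e-01,  5.94299635e-01, -1.10967345e-02,
         4.50889729e+02],
       [-4.41377943e-01, -5.84531443e-01,  6.80814588e-01,
         1.19900085e+02],
       [ 3.98121471e-01,  5.52386581e-01,  7.32371736e-01,
        -1.49074922e+03],
       [ 0.00000000e+00,  0.00000000e+00,  0.00000000e+00,
         1.00000000e+00]])}
18.8
```

View pics/top0.png

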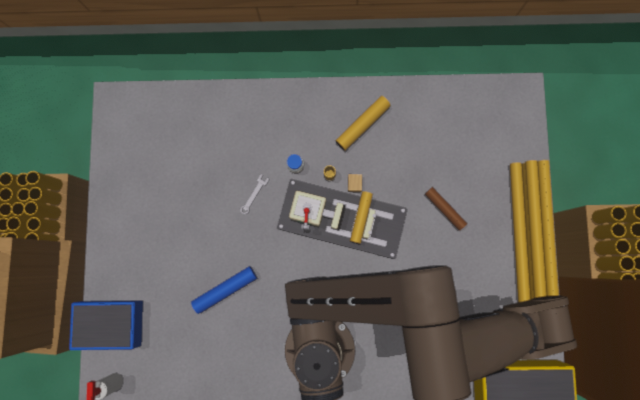

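View pics/scene0.png

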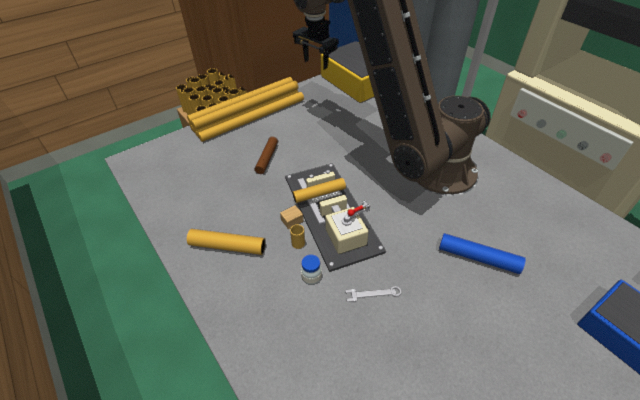

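The top view shows the clamp at (342,218), with the gearbox at (308,208) and the red handle from (306,210) to (306,228).

Things that could be taken for the tube:
- brass in the cradle (361,217)
- larger loose brass (363,123)
- long brass tubes (535,230)
- blue (224,290)
- brown (446,208)
- offcut (330,173)

I choose the one in the cradle.

```bash
cat > h.py <<'E'
from cell import env
import cv2,numpy as np
def ray(n,uv,c=None):
    c=c or env.get_calibration(n);E=np.array(c["extrinsics"]);R=E[:3,:3];o=-R.T@E[:3,3]
    p=np.linalg.inv(c["K"])@[uv[0],uv[1],1.];return o,R.T@[p[0],-p[1],-p[2]]
def at(n,uv,z,c=None):
    o,d=ray(n,uv,c);return o+d*(z-o[2])/d[2]
def proj(n,P,c=None):
    c=c or env.get_calibration(n);E=np.array(c["extrinsics"]);p=E[:3,:3]@P+E[:3,3];q=c["K"]@[p[0],-p[1],-p[2]];return q[:2]/q[2]
E
python3 - <<'E'
from h import *
a=cv2.imread("pics/top0.png")[160:270,230:420];b=cv2.imread("pics/scene0.png")[150:290,270:400]
a=cv2.resize(a,None,fx=4,fy=4,interpolation=2);cv2.imwrite("pics/crop.png",a)
for n,uv,z in[("top",(308,208),90),("top",(306,228),124),("top",(361,217),74),("top",(293,183),14),("top",(405,210),14),("top",(392,255),14),("top",(279,228),14)]:print(uv,at(n,uv,z).round())
E
```

```text
(308, 208) [490.  29.  90.]
(306, 228) [419.  35. 124.]
(361, 217) [ 458. -154.   74.]
(293, 183) [592.  87.  14.]
(405, 210) [ 486. -316.   14.]
(392, 255) [ 326. -265.   14.]
(279, 228) [428. 139.  14.]
```

View pics/crop.png

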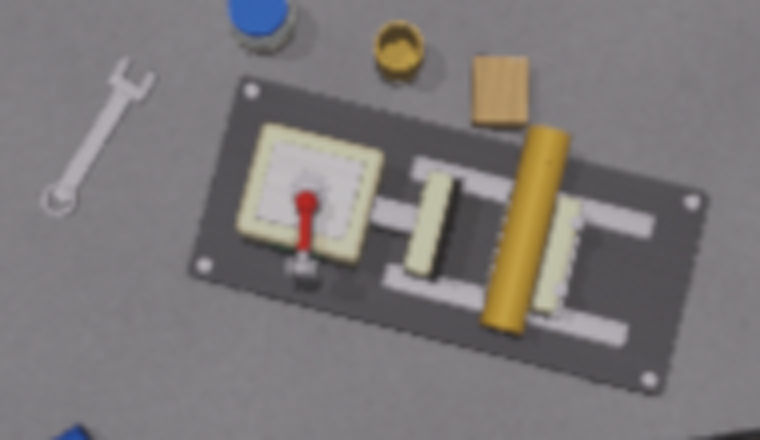

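The crop confirms the choice: the brass tube lies in the cradle, and the red handle is folded with its knob at crop (306,203) and hinge at (301,265). Next I move the wrist camera over it.

```bash
cat >> h.py <<'E'
from scipy.spatial.transform import Rotation as Ro
def to(P,frm=None):
    s=env.state();R=Ro.from_euler("xyz",s["tcp_rot"]).as_matrix();return (R.T@(np.array(P)-(s["eef_pos"] if frm is None else frm))).round(1)
E
python3 - <<'E'
from h import *
s=env.state();print(to((400,-420,330)),to((440,-100,330)),to((440,30,330)))
c=env.get_calibration("wrist");E=c["extrinsics"];R=E[:3,:3];o=-R.T@E[:3,3];print(to(o),-R[2],c["K"][0,0])
E
```

```text
[ 294.8 -125.4 -115.7] [ 406.  -428.1 -115.4] [ 435.4 -554.8 -115.3]
[  83.8   -0.4 -170.2] [-0.28273196 -0.06452924 -0.95702592] 280.1538654335517
```

step_arm([
  [[40, -20, -115, 0, 1], [80, -40, -115, 0, 1], [120, -60, -115, 0, 1], [160, -75, -115, 0, 1], [200, -90, -115, 0, 1], [240, -105, -115, 0, 1], [295, -125, -115, 0, 1], [330, -150, -115, 0, 1]],
])

```text
t: 0.77
eef_pos: [371.7, -434.8, 327.6]
tcp_rot: [3.141, -0.0, 0.228]
ft_force: [-0.9, -0.4, -0.4]
opening: 0.998
grip_force: 0.0
```

```bash
python3 - <<'E'
from h import *
print(to((470,30,330)),env.state())
E
```

```text
[ 200.6 -430.6   -2.5] {'t': 0.7667, 'joints': array([-9.78864806e-01,  3.20207170e-01,  1.52854639e+00,  1.26606453e-05,
        1.29247560e+00,  3.64423362e-01]), 'qvel': array([ 0.87332985, -0.01335396,  0.00115311,  0.0012023 ,  0.02211118,
        0.86817812]), 'tau': array([ -7.21100941, -54.58953738, -28.25638533,   0.06341902,
         0.15416635,  -1.44951224]), 'eef_pos': array([ 371.72682373, -434.75774222,  327.58631802]), 'tcp_rot': array([ 3.14125737e+00, -1.40926481e-04,  2.27504706e-01]), 'ft_force': array([-0.8568426 , -0.36481928, -0.44613751]), 'moment': array([-0.0334017 , -0.05133943, -0.06740225]), 'grip_force': 0.0, 'opening': 0.9982502800183889}
```

step_arm([
  [[17, -50, 0, 3, 1], [34, -100, 0, 6, 1], [51, -150, 0, 9, 1], [68, -200, 0, 12, 1], [85, -250, 0, 15, 1], [102, -300, 0, 18, 1], [120, -350, 0, 18, 1], [135, -398, 0, 18, 1]],
])

```text
t: 1.43
eef_pos: [403.2, -102.4, 327.4]
tcp_rot: [3.142, -0.0, -0.087]
ft_force: [1.0, -0.4, 0.0]
opening: 0.998
grip_force: 0.0
```

step_arm([
  [[0, 0, 0, 0, 0], [0, 0, 0, 0, -0.1], [0, 0, 0, 0, -0.1], [0, 0, 0, 0, -0.1], [0, 0, 0, 0, -0.1], [0, 0, 0, 0, -0.1]],
])

```text
t: 1.93
eef_pos: [403.5, -105.4, 327.2]
tcp_rot: [-3.142, 0.0, -0.088]
ft_force: [0.4, -0.7, 0.1]
opening: 0.635
grip_force: 0.0
```

```bash
python3 - <<'E'
from h import *
import pickle
s=env.state();c=env.get_calibration("wrist");cv2.imwrite("pics/w1.png",env.read_camera("wrist"));pickle.dump((s,c),open("w1.pkl","wb"))
print(s["eef_pos"],s["tcp_rot"],s["opening"],s["joints"],s["ft_force"])
print(proj("wrist",np.array([420,36,124]),c),proj("wrist",np.array([490,29,112]),c))
E
```

```text
[ 403.52106481 -105.39249345  327.19972707] [-3.14159026e+00  4.09039965e-04 -8.84415994e-02] 0.6345352179147985 [-4.14067016e-01  7.05929337e-02  1.85439517e+00 -1.37071182e-04
  1.21699287e+00  1.24521843e+00] [ 0.42366943 -0.66812209  0.1207557 ]
[215.56892842 171.99559473] [213.69099287 118.02849414]
```

View pics/w1.png

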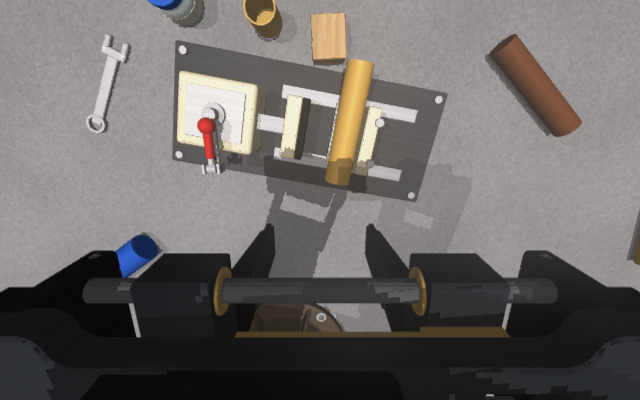

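The wrist view shows the knob at (206,126), the hinge cheeks at (210,169), the gearbox top around (217,112), and plate bolts at (181,49), (439,100), (411,195) and (179,155).

```bash
python3 - <<'E'
from h import *
import pickle
s,c=pickle.load(open("w1.pkl","rb"));im=cv2.imread("pics/w1.png");b,g,r=[im[...,i].astype(int) for i in range(3)]
m=((r>110)&(g<60)&(b<60)).astype(np.uint8);m[:,:150]=0;m[:,260:]=0;m[220:]=0
ys,xs=np.nonzero(m);print(len(xs),xs.min(),xs.max(),ys.min(),ys.max())
for y in range(ys.min(),ys.max()+1,3):print(y,xs[ys==y].min(),xs[ys==y].max(),end="; ")
k=at("wrist",(206.5,126),124,c);h=at("wrist",(210.5,168.5),126,c);print("knob",k,"hinge",h,np.linalg.norm((h-k)[:2]))
for p in[(181,49),(439,100),(411,195),(179,155)]:print(at("wrist",p,14,c).round(1))
for p in[(182,72),(258,86),(250,154),(177,138)]:print(at("wrist",p,90,c).round(1))
E
```

```text
203 198 213 118 157
118 205 207; 121 200 211; 124 198 213; 127 208 213; 130 200 212; 133 204 211; 136 209 211; 139 209 211; 142 209 212; 145 210 212; 148 210 212; 151 210 213; 154 210 213; 157 211 213; knob [480.90606615  35.85264268 124.        ] hinge [425.68520871  41.06747333 126.        ] 55.46654446687624
[597.3  95.1  14. ]
[ 486.5 -307.4   14. ]
[ 327.7 -263.    14. ]
[435.3 136.6  14. ]
[552.5  67.6  90. ]
[526.3 -31.2  90. ]
[435.8  -5.6  90. ]
[467.6  94.7  90. ]
```

```bash
python3 - <<'E'
from h import *
print(to((481,36,190)))
E
```

```text
[  64.8 -147.5  137.2]
```

step_arm([
  [[15, -35, 20, 0, 0.0], [30, -70, 50, 0, 0.0], [45, -105, 80, 0, 0.0], [65, -147, 110, 0, 0.0], [65, -147, 137, 0, 0.0], [65, -147, 137, 0, 0.0], [65, -147, 137, 0, 0.0], [65, -147, 137, 0, 0.0]],
])

```text
t: 2.65
eef_pos: [481.1, 35.8, 190.8]
tcp_rot: [3.141, 0.0, -0.087]
ft_force: [-0.6, -0.3, 0.0]
opening: 0.498
grip_force: 0.0
```

```bash
python3 - <<'E'
from h import *
import pickle
s=env.state();c=env.get_calibration("wrist");im=env.read_camera("wrist");cv2.imwrite("pics/w2.png",im);pickle.dump((s,c),open("w2.pkl","wb"))
print(s["eef_pos"],s["tcp_rot"],s["opening"],s["ft_force"])
b,g,r=[im[...,i].astype(int) for i in range(3)]
m=((r>90)&(g<60)&(b<60)).astype(np.uint8);n,l,st,ce=cv2.connectedComponentsWithStats(m)
for i in range(1,n):
    if st[i,4]>60:print(st[i],ce[i])
print(proj("wrist",np.array([481,36,124]),c),proj("wrist",np.array([425.5,41,124]),c))
E
```

```text
[481.1360849   35.83900508 190.80478198] [ 3.14133459e+00  4.81549969e-04 -8.65460018e-02] 0.49825266865252144 [-0.63420219 -0.337189    0.01465447]
[309 197  23  56 824] [320.27063107 221.31674757]
[320.50890198 208.44344414] [320.22599034 263.55712201]
```

View pics/w2.png

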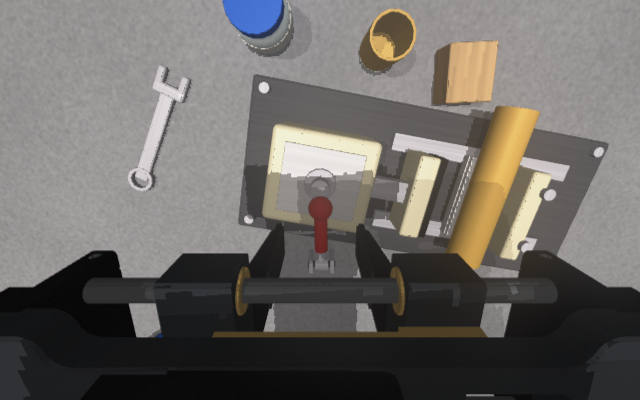

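Knob (320,208) and hinge (320,262) match the predictions, and the fingers straddle the knob. I'll descend and pinch.

step_arm([
  [[0, 0, 25, 0, 0.0], [0, 0, 50, 0, 0.0], [0, 0, 70, 0, 0.0], [0, 0, 80, 0, 0.0], [0, 0, 86, 0, 0.0], [0, 0, 86, 0, 0.0], [0, 0, 86, 0, 0.0], [0, 0, 86, 0, 0.0]],
])

```text
t: 3.37
eef_pos: [481.7, 36.1, 105.7]
tcp_rot: [3.142, -0.002, -0.087]
ft_force: [0.4, -0.3, 0.6]
opening: 0.502
grip_force: 0.0
```

step_arm([
  [[0, 0, 0, 0, -0.5], [0, 0, 0, 0, -0.5], [0, 0, 0, 0, -0.6], [0, 0, 0, 0, -0.7], [0, 0, 0, 0, -0.8], [0, 0, 0, 0, -1], [0, 0, 0, 0, -1], [0, 0, 0, 0, -1]],
])

```text
t: 4.03
eef_pos: [481.2, 36.1, 104.4]
tcp_rot: [3.141, -0.0, -0.086]
ft_force: [1.2, -4.9, 0.1]
opening: 0.215
grip_force: 30.0
```

step_arm([
  [[-0.3, 0, -5.6, 0, -1], [-1.1, 0, -11.1, 0, -1], [-2.5, 0, -16.5, 0, -1], [-4.4, 0, -21.8, 0, -1], [-7, 0, -26.8, 0, -1], [-9.8, 0, -31.6, 0, -1], [-13, 0, -36, 0, -1], [-17, 0, -40, 0, -1]],
])

```text
t: 4.7
eef_pos: [464.8, 37.4, 144.4]
tcp_rot: [3.141, -0.002, -0.086]
ft_force: [4.6, -6.0, -4.9]
opening: 0.216
grip_force: 30.0
```

```bash
cat > look.py <<'E'
from h import *
import sys
# knob seen by wrist: expect at hinge+56 for each theta
s=env.state();c=env.get_calibration("wrist");im=env.read_camera("wrist");b,g,r=[im[...,i].astype(int) for i in range(3)]
m=((r>90)&(g<60)&(b<60)).astype(np.uint8);n,l,st,ce=cv2.connectedComponentsWithStats(m)
print(s["t"],s["eef_pos"].round(1),s["ft_force"].round(1),s["moment"].round(2),s["opening"],s["grip_force"])
for i in range(1,n):
    if st[i,4]>60:print(st[i],ce[i].round(1))
ax,an=np.array([425.5,41]),-.09
for t in np.arange(0,1.7,.2):print(round(t,1),proj("wrist",np.array([*(ax+56*np.cos(t)*np.array([np.cos(an),np.sin(an)])),124+56*np.sin(t)]),c).round(0),end=" ")
cv2.imwrite(sys.argv[1],im[130:330,220:430].repeat(3,0).repeat(3,1))
E
python3 look.py pics/w3.png
```

```text
4.7 [464.8  37.4 144.4] [ 4.6 -6.  -4.9] [-1.12 -0.84 -0.02] 0.21606907282518112 29.999206960201263
[306 229  31  32 791] [320.8 244.6]
0.0 [321. 208.] 0.2 [321. 215.] 0.4 [321. 226.] 0.6 [321. 240.] 0.8 [321. 257.] 1.0 [321. 276.] 1.2 [321. 296.] 1.4 [321. 315.] 1.6 [321. 332.]
```

View pics/w3.png

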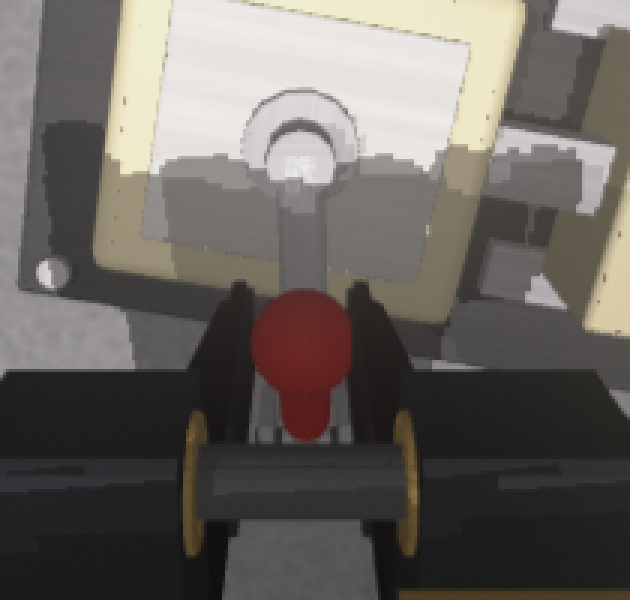

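The knob is at about (321,244), so θ≈0.65, having crept about 7 mm forward in the pads. I'll continue briskly with lead.

step_arm([
  [[-7, 0, -8, 0, -1], [-15, 0, -14, 0, -1], [-25, 0, -19, 0, -1], [-36, 0, -23, 0, -1], [-46, 0, -24, 0, -1], [-54, 0, -24, 0, -1]],
])

```text
t: 5.25
eef_pos: [409.3, 42.7, 168.5]
tcp_rot: [3.142, 0.0, -0.086]
ft_force: [-2.4, -0.5, -0.1]
opening: 0.092
grip_force: 2.4
```

```bash
python3 look.py pics/w4.png
```

```text
5.25 [409.3  42.7 168.5] [-2.4 -0.5 -0.1] [-0.17  0.37 -0.03] 0.092269057937629 2.3926073635811917
[303 201  31  31 697] [319.4 215.7]
0.0 [322. 127.] 0.2 [322. 129.] 0.4 [322. 135.] 0.6 [322. 145.] 0.8 [322. 158.] 1.0 [322. 174.] 1.2 [322. 192.] 1.4 [322. 211.] 1.6 [322. 228.]
```

View pics/w4.png

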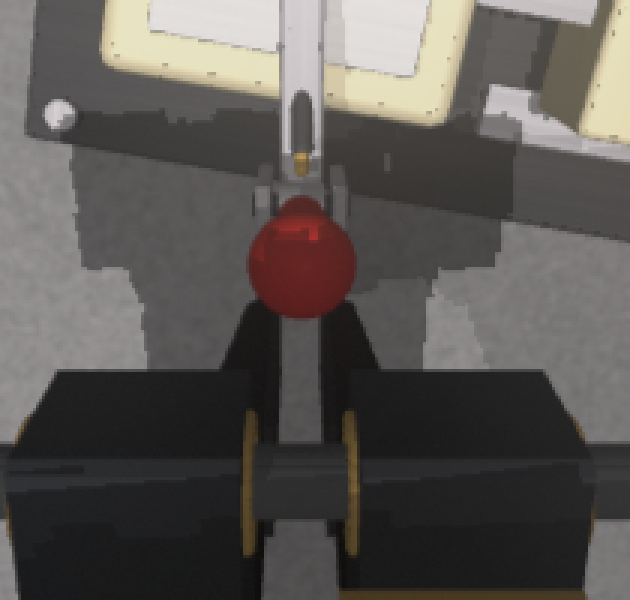

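The knob is at about (321,216), past the hump. It is leaning against the front of the fingers, which slipped off. I'll open to let it go fully upright.

step_arm([
  [[0, 0, 0, 0, -0.3], [0, 0, 0, 0, -0.1], [0, 0, 0, 0, 0.0], [0, 0, 0, 0, 0.0], [0, 0, 0, 0, 0.0], [0, 0, 0, 0, 0.0]],
])

```text
t: 5.8
eef_pos: [410.8, 42.7, 168.4]
tcp_rot: [-3.142, -0.001, -0.086]
ft_force: [-0.6, -0.7, -0.0]
opening: 0.412
grip_force: 0.0
```

```bash
python3 look.py pics/w5.png
```

```text
5.8 [410.8  42.7 168.4] [-0.6 -0.7 -0. ] [ 0.05 -0.01  0.06] 0.41150057681527247 0.0
[306 217  30  30 700] [320.2 231.4]
0.0 [322. 129.] 0.2 [322. 131.] 0.4 [322. 138.] 0.6 [322. 147.] 0.8 [322. 161.] 1.0 [322. 177.] 1.2 [322. 195.] 1.4 [322. 213.] 1.6 [322. 231.]
```

```bash
python3 - <<'E'
from h import *
import pickle
for f,p in(("w1.pkl",(213.5,113)),("w2.pkl",(320.3,182))):
    s,c=pickle.load(open(f,"rb"))
    for z in(95,112):print(f,z,at("wrist",p,z,c).round(1))
k=at("wrist",(320.7,231.8),180);print(k,to((k[0],k[1],159)))
E
```

```text
w1.pkl 95 [496.7  34.2  95. ]
w1.pkl 112 [496.3  28.  112. ]
w2.pkl 95 [498.1  34.7  95. ]
w2.pkl 112 [502.3  34.3 112. ]
[423.06026452  41.86611519 180.        ] [12.3 -0.3  9.4]
```

step_arm([
  [[6, 0, 4, 0, -0.1], [12.5, 0, 9, 0, -0.2], [12.5, 0, 9, 0, -0.3], [12.5, 0, 9, 0, -0.5], [12.5, 0, 9, 0, -0.7], [12.5, 0, 9, 0, -1], [12.5, 0, 9, 0, -1], [12.5, 0, 9, 0, -1]],
])

```text
t: 6.52
eef_pos: [422.6, 41.5, 159.3]
tcp_rot: [3.141, 0.0, -0.086]
ft_force: [-0.5, -1.6, -3.3]
opening: 0.214
grip_force: 30.0
```

```bash
cat > circ.py <<'E'
from h import *
# rows of shifts from the present pose for further arm angles (rad, clockwise)
import sys
s=env.state();C=np.array([495.5,34.]);p=s["eef_pos"];d=p[:2]-C;a=np.arctan2(d[1],d[0]);r=np.hypot(*d)
print(s["t"],"r",r.round(1),"ang",a.round(3),"pos",p.round(1),"F",s["ft_force"].round(1),"open",round(s["opening"],3),s["grip_force"].round(0))
t=np.array([-np.sin(a),np.cos(a)]);print("Fdrive(cw resist +)",(s["ft_force"][:2]@t).round(2),"Frad",(s["ft_force"][:2]@d/r).round(2))
n=float(sys.argv[1])
print([to((*(C+71.8*np.array([np.cos(a-n*i),np.sin(a-n*i)])),p[2]))[:2].tolist() for i in range(1,9)])
E
python3 circ.py 0.2
```

```text
Traceback (most recent call last):
  File "circ.py", line 5, in <module>
    print(s["t"],"r",r.round(1),"ang",a.round(3),"pos",p.round(1),"F",s["ft_force"].round(1),"open",round(s["opening"],3),s["grip_force"].round(0))
                                                                                                                          ^^^^^^^^^^^^^^^^^^^^^
AttributeError: 'float' object has no attribute 'round'
```

```bash
sed -i 's/s\["grip_force"\].round(0)/round(s["grip_force"])/' circ.py; python3 circ.py 0.15; python3 - <<'E'
from h import *
import pickle
s,c=pickle.load(open("w1.pkl","rb"))
print("pad",at("wrist",(309,127),80,c),"tube mid",at("wrist",(350,122),74,c))
E
```

```text
6.5167 r 73.2 ang 3.04 pos [422.6  41.5 159.3] F [-0.5 -1.6 -3.3] open 0.214 30
Fdrive(cw resist +) 1.6 Frad 0.32
[[2.4, -10.7], [5.0, -21.1], [9.1, -31.1], [14.6, -40.3], [21.5, -48.6], [29.5, -55.8], [38.5, -61.7], [48.3, -66.2]]
pad [465.78513238 -94.40750422  80.        ] tube mid [ 467.30243174 -154.58670915   74.        ]
```

Estimated gap is about 38 mm, or about 5.4 rad. I'll start cranking.

step_arm([
  [[1.8, -10.7, 0, 0, -1], [4.5, -21.1, 0, 0, -1], [9, -31.1, 0, 0, -1], [14.5, -40.3, 0, 0, -1], [21.5, -48.6, 0, 0, -1], [29.5, -55.8, 0, 0, -1], [38.5, -61.7, 0, 0, -1], [48.3, -66.2, 0, 0, -1]],
])

```text
t: 7.18
eef_pos: [477.5, 103.9, 159.3]
tcp_rot: [3.141, 0.0, -0.086]
ft_force: [-3.7, -2.1, -0.5]
opening: 0.218
grip_force: 30.0
```

```bash
python3 circ.py 0.15; python3 look.py pics/w6.png | head -3
```

```text
7.1833 r 72.2 ang 1.823 pos [477.5 103.9 159.3] F [-3.7 -2.1 -0.5] open 0.218 30
Fdrive(cw resist +) 4.08 Frad -1.13
[[10.5, -2.4], [21.2, -3.6], [32.0, -3.2], [42.6, -1.2], [52.7, 2.3], [62.2, 7.4], [70.9, 13.8], [78.5, 21.4]]
7.1833 [477.5 103.9 159.3] [-3.7 -2.1 -0.5] [-0.65  0.65  0.04] 0.21821024517784862 30.000101029872894
[306 244  29  29 663] [319.9 258.1]
0.0 [407. 210.] 0.2 [412. 217.] 0.4 [416. 226.] 0.6 [420. 239.] 0.8 [423. 255.] 1.0 [425. 273.] 1.2 [427. 291.] 1.4 [426. 308.] 1.6 [425. 323.]
```

```bash
python3 circ.py 0.19|tail -1
```

```text
[[13.4, -2.7], [27.0, -3.1], [40.4, -0.9], [53.2, 3.8], [64.9, 10.9], [75.0, 20.0], [83.2, 30.9], [89.2, 43.1]]
```

step_arm([
  [[13.4, -2.7, 0, 0, -1], [27, -3.1, 0, 0, -1], [40.4, -0.9, 0, 0, -1], [53.2, 3.8, 0, 0, -1], [64.9, 10.9, 0, 0, -1], [75, 20, 0, 0, -1], [83.2, 30.9, 0, 0, -1], [89.2, 43.1, 0, 0, -1]],
])

```text
t: 7.9
eef_pos: [563.4, 52.5, 159.4]
tcp_rot: [-3.141, -0.002, -0.087]
ft_force: [0.6, 4.2, -1.8]
opening: 0.216
grip_force: 30.0
```

```bash
python3 circ.py 0.16; python3 look.py pics/w7.png | sed -n 2p
```

```text
7.9 r 70.4 ang 0.266 pos [563.4  52.5 159.4] F [ 0.6  4.2 -1.8] open 0.216 30
Fdrive(cw resist +) 3.88 Frad 1.67
[[4.4, 10.6], [5.7, 22.0], [5.2, 33.4], [2.8, 44.7], [-1.3, 55.4], [-7.1, 65.3], [-14.4, 74.2], [-23.0, 81.7]]
[304 242  32  33 855] [319.1 257.7]
```

step_arm([
  [[3.2, 10.6, 0, 0, -1], [4.5, 22, 0, 0, -1], [4.2, 33.4, 0, 0, -1], [2, 44.7, 0, 0, -1], [-2, 55.4, 0, 0, -1], [-7.5, 65.3, 0, 0, -1], [-14.6, 74.2, 0, 0, -1], [-23, 81.7, 0, 0, -1]],
])

```text
t: 8.62
eef_pos: [530.7, -27.3, 159.3]
tcp_rot: [-3.141, 0.0, -0.087]
ft_force: [1.8, 5.8, -1.4]
opening: 0.214
grip_force: 30.0
```

```bash
python3 circ.py 0.07; python3 look.py pics/w8.png | sed -n 2p
```

```text
8.6167 r 70.7 ang -1.05 pos [530.7 -27.3 159.3] F [ 1.8  5.8 -1.4] open 0.214 30
Fdrive(cw resist +) 4.43 Frad -4.17
[[-3.6, 3.6], [-8.0, 6.0], [-12.6, 8.1], [-17.3, 9.9], [-22.1, 11.4], [-27.0, 12.5], [-31.9, 13.3], [-36.9, 13.7]]
[304 241  32  33 860] [319.2 257.3]
```

```bash
sed -i 's/495.5,34\./494.6,34.8/' circ.py; python3 circ.py 0.07
```

```text
8.6667 r 71.6 ang -1.068 pos [529.1 -27.9 159.3] F [ 0.3  1.3 -1.4] open 0.213 30
Fdrive(cw resist +) 0.86 Frad -0.99
[[-4.2, 2.8], [-8.6, 5.1], [-13.2, 7.2], [-17.9, 8.9], [-22.8, 10.2], [-27.7, 11.3], [-32.7, 11.9], [-37.7, 12.3]]
```

step_arm([
  [[-4.2, 2.8, 0, 0, -1], [-8.6, 5.1, 0, 0, -1], [-13.2, 7.2, 0, 0, -1], [-17.9, 8.9, 0, 0, -1], [-22.8, 10.2, 0, 0, -1], [-27.7, 11.3, 0, 0, -1]],
])

```text
t: 9.17
eef_pos: [503.2, -36.0, 159.6]
tcp_rot: [3.141, -0.001, -0.086]
ft_force: [4.9, -3.1, -0.9]
opening: 0.213
grip_force: 30.0
```

```bash
python3 circ.py 0.07; python3 look.py pics/w9.png | sed -n 2p
```

```text
9.1667 r 71.3 ang -1.45 pos [503.2 -36.  159.6] F [ 4.9 -3.1 -0.9] open 0.213 30
Fdrive(cw resist +) 4.53 Frad 3.66
[[-4.8, 1.3], [-9.8, 1.9], [-14.9, 2.0], [-19.9, 1.8], [-24.9, 1.3], [-29.8, 0.4], [-34.7, -0.9], [-39.5, -2.4]]
[304 241  32  32 803] [319.3 256.5]
```

step_arm([
  [[-4.8, 0.5, 0, 0, -1], [-9.8, 1, 0, 0, -1], [-14.9, 1.2, 0, 0, -1], [-19.9, 1, 0, 0, -1], [-24.9, 0.5, 0, 0, -1]],
])

```text
t: 9.63
eef_pos: [478.2, -34.4, 159.6]
tcp_rot: [3.141, -0.001, -0.086]
ft_force: [2.7, -5.0, -0.0]
opening: 0.213
grip_force: 30.0
```

```bash
python3 circ.py 0.07
```

```text
9.6333 r 71.1 ang -1.803 pos [478.2 -34.4 159.6] F [ 2.7 -5.  -0. ] open 0.213 30
Fdrive(cw resist +) 3.82 Frad 4.26
[[-5.0, -0.2], [-9.9, -1.5], [-14.7, -3.1], [-19.3, -5.0], [-23.8, -7.2], [-28.2, -9.8], [-32.3, -12.6], [-36.2, -15.7]]
```

step_arm([
  [[-5, 0.6, 0, 0, -1], [-10, -0.3, 0, 0, -1], [-15, -1.9, 0, 0, -1], [-19.8, -3.8, 0, 0, -1], [-24.3, -6, 0, 0, -1]],
])

```text
t: 10.05
eef_pos: [454.4, -25.6, 159.5]
tcp_rot: [3.142, -0.001, -0.086]
ft_force: [5.0, 1.6, 0.0]
opening: 0.214
grip_force: 30.0
```

```bash
python3 circ.py 0.07
```

```text
10.05 r 72.5 ang -2.159 pos [454.4 -25.6 159.5] F [5.  1.6 0. ] open 0.214 30
Fdrive(cw resist +) 3.27 Frad -4.05
[[-4.0, -3.2], [-8.1, -6.1], [-12.0, -9.2], [-15.7, -12.6], [-19.2, -16.3], [-22.3, -20.2], [-25.2, -24.3], [-27.8, -28.6]]
```

step_arm([
  [[-4, -3.2, 0, 0, -1], [-8.1, -6.1, 0, 0, -1], [-12, -9.2, 0, 0, -1], [-15.7, -12.6, 0, 0, -1]],
])

```text
t: 10.38
eef_pos: [439.5, -11.8, 159.4]
tcp_rot: [3.141, 0.0, -0.086]
ft_force: [0.2, -4.3, 3.2]
opening: 0.216
grip_force: 30.0
```

```bash
python3 circ.py 0.07
```

```text
10.3833 r 72.1 ang -2.44 pos [439.5 -11.8 159.4] F [ 0.2 -4.3  3.2] open 0.216 30
Fdrive(cw resist +) 3.42 Frad 2.6
[[-3.2, -3.9], [-6.4, -7.8], [-9.3, -11.9], [-11.9, -16.2], [-14.2, -20.7], [-16.1, -25.3], [-17.8, -30.1], [-19.1, -34.9]]
```

step_arm([
  [[-3.2, -3.9, 0, 0, -1], [-6.4, -7.8, 0, 0, -1], [-9.3, -11.9, 0, 0, -1], [-11.9, -16.2, 0, 0, -1]],
])

```text
t: 10.72
eef_pos: [428.7, 5.5, 159.4]
tcp_rot: [3.141, 0.001, -0.086]
ft_force: [-1.9, -5.6, 5.2]
opening: 0.214
grip_force: 30.0
```

```bash
python3 circ.py 0.07; python3 look.py pics/w10.png | sed -n 2p; python3 - <<'E'
import cv2
from h import *
im=env.read_camera("top")[160:270,270:420];cv2.imwrite("pics/t2.png",cv2.resize(im,None,fx=4,fy=4,interpolation=2))
E
```

```text
10.7167 r 72.1 ang -2.723 pos [428.7   5.5 159.4] F [-1.9 -5.6  5.2] open 0.214 30
Fdrive(cw resist +) 4.37 Frad 4.07
[[-2.0, -4.6], [-4.0, -9.2], [-5.6, -14.0], [-6.9, -18.9], [-7.8, -23.8], [-8.4, -28.8], [-8.7, -33.8], [-8.6, -38.8]]
[307 245  27  27 538] [319.8 257.6]
```

step_arm([
  [[-3, -4.2, -0.5, 0, -1], [-5, -8.7, -1, 0, -1], [-6.6, -13.5, -1, 0, -1], [-8, -18.4, -1, 0, -1]],
])

```text
t: 11.15
eef_pos: [422.7, 24.8, 159.8]
tcp_rot: [3.141, 0.001, -0.086]
ft_force: [2.8, -3.1, -12.8]
opening: 0.213
grip_force: 30.0
```

```bash
python3 circ.py 0.07
```

```text
11.15 r 72.6 ang -3.004 pos [422.7  24.8 159.8] F [  2.8  -3.1 -12.8] open 0.213 30
Fdrive(cw resist +) 3.44 Frad -2.39
[[-0.1, -5.1], [-0.7, -10.1], [-1.0, -15.1], [-0.9, -20.2], [-0.4, -25.2], [0.4, -30.1], [1.6, -35.0], [3.0, -39.8]]
```

step_arm([
  [[-0.1, -5.1, 0.7, 0, -1], [-0.7, -10.1, 0.7, 0, -1], [-1, -15.1, 0.7, 0, -1], [-0.9, -20.2, 0.7, 0, -1]],
])

```text
t: 11.48
eef_pos: [423.3, 45.0, 159.6]
tcp_rot: [3.141, 0.002, -0.086]
ft_force: [-3.0, -6.0, -2.9]
opening: 0.217
grip_force: 30.0
```

```bash
python3 circ.py 0.07
```

```text
11.4833 r 72.0 ang 3.0 pos [423.3  45.  159.6] F [-3.  -6.  -2.9] open 0.217 30
Fdrive(cw resist +) 6.34 Frad 2.09
[[0.7, -5.0], [1.5, -10.0], [2.6, -14.8], [4.1, -19.6], [5.9, -24.3], [8.1, -28.9], [10.5, -33.3], [13.3, -37.5]]
```

Resistance has risen to 6.3 N, so contact has begun. Small steps now.

step_arm([
  [[0.3, -2.5, 0, 0, -1], [0.5, -5, 0, 0, -1]],
])

```text
t: 11.65
eef_pos: [424.2, 49.8, 159.6]
tcp_rot: [3.141, 0.002, -0.086]
ft_force: [-4.0, -5.5, -1.6]
opening: 0.213
grip_force: 30.0
```

```bash
python3 circ.py 0.07
```

```text
11.65 r 71.9 ang 2.931 pos [424.2  49.8 159.6] F [-4.  -5.5 -1.6] open 0.213 30
Fdrive(cw resist +) 6.26 Frad 2.75
[[0.9, -4.9], [2.1, -9.8], [3.6, -14.6], [5.4, -19.3], [7.5, -23.9], [10.0, -28.3], [12.7, -32.5], [15.8, -36.5]]
```

step_arm([
  [[0.4, -2.5, 0, 0, -1], [0.8, -5, 0, 0, -1], [0.8, -5, 0, 0, -1]],
])

```text
t: 11.9
eef_pos: [425.5, 54.7, 159.6]
tcp_rot: [3.141, 0.002, -0.086]
ft_force: [-3.8, -4.3, -1.7]
opening: 0.216
grip_force: 30.0
```

```bash
python3 circ.py 0.07
```

```text
11.9 r 71.9 ang 2.861 pos [425.5  54.7 159.6] F [-3.8 -4.3 -1.7] open 0.216 30
Fdrive(cw resist +) 5.16 Frad 2.43
[[1.2, -4.9], [2.7, -9.7], [4.5, -14.4], [6.7, -18.9], [9.1, -23.3], [11.9, -27.5], [14.9, -31.5], [18.2, -35.3]]
```

```bash
python3 - <<'E'
from h import *
im=env.read_camera("wrist")[0:300,180:580];cv2.imwrite("pics/w11.png",cv2.resize(im,None,fx=2,fy=2,interpolation=2))
E
```

View pics/w11.png

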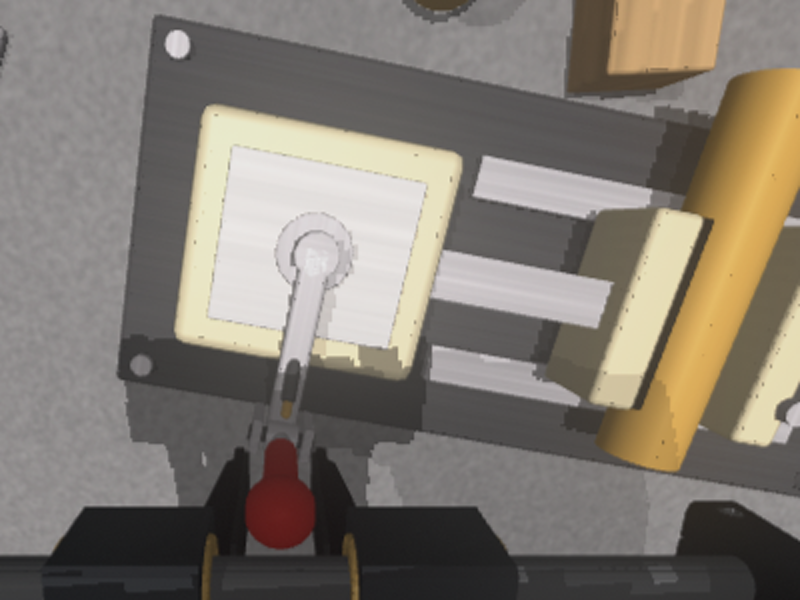

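The pad (edge about crop (690,300)) is now right against the tube, and the handle is upright in the grip at (280,505). I'll continue in small steps.

step_arm([
  [[0.6, -2.5, 0, 0, -1], [1.2, -5, 0, 0, -1], [1.2, -5, 0, 0, -1]],
])

```text
t: 12.2
eef_pos: [427.1, 59.4, 159.6]
tcp_rot: [3.141, 0.002, -0.086]
ft_force: [-4.0, -5.4, -2.5]
opening: 0.212
grip_force: 30.0
```

```bash
python3 circ.py 0.07
```

```text
12.2 r 71.8 ang 2.791 pos [427.1  59.4 159.6] F [-4.  -5.4 -2.5] open 0.212 30
Fdrive(cw resist +) 6.46 Frad 1.92
[[1.5, -4.8], [3.3, -9.5], [5.5, -14.0], [7.9, -18.4], [10.7, -22.6], [13.7, -26.6], [17.0, -30.4], [20.6, -33.9]]
```

Slope matches the pad: +1.3 N for 0.5 mm. Two more such steps.

step_arm([
  [[0.8, -2.4, 0, 0, -1], [1.5, -4.8, 0, 0, -1], [1.5, -4.8, 0, 0, -1]],
])

```text
t: 12.45
eef_pos: [429.0, 64.0, 159.6]
tcp_rot: [3.141, 0.002, -0.086]
ft_force: [-5.0, -5.0, -2.2]
opening: 0.215
grip_force: 30.0
```

```bash
python3 circ.py 0.07
```

```text
12.45 r 71.8 ang 2.723 pos [429.   64.  159.6] F [-5.  -5.  -2.2] open 0.215 30
Fdrive(cw resist +) 6.57 Frad 2.53
[[1.8, -4.7], [4.0, -9.2], [6.4, -13.6], [9.1, -17.8], [12.2, -21.8], [15.5, -25.6], [19.0, -29.2], [22.8, -32.5]]
```

step_arm([
  [[0.9, -2.4, 0, 0, -1], [1.8, -4.7, 0, 0, -1], [1.8, -4.7, 0, 0, -1], [1.8, -4.7, 0, 0, -1]],
])

```text
t: 12.78
eef_pos: [431.1, 68.5, 159.7]
tcp_rot: [3.141, 0.002, -0.086]
ft_force: [-4.7, -5.7, 1.0]
opening: 0.215
grip_force: 30.0
```

```bash
python3 circ.py 0.07
```

```text
12.7833 r 71.9 ang 2.654 pos [431.1  68.5 159.7] F [-4.7 -5.7  1. ] open 0.215 30
Fdrive(cw resist +) 7.27 Frad 1.44
[[2.2, -4.5], [4.7, -8.9], [7.4, -13.1], [10.4, -17.1], [13.7, -20.9], [17.3, -24.5], [21.1, -27.8], [25.1, -30.8]]
```

step_arm([
  [[1.1, -2.3, 0, 0, -1], [2.2, -4.5, 0, 0, -1], [2.2, -4.5, 0, 0, -1], [2.2, -4.5, 0, 0, -1]],
])

```text
t: 13.12
eef_pos: [433.5, 72.7, 159.7]
tcp_rot: [3.141, 0.002, -0.086]
ft_force: [-5.6, -6.7, 2.6]
opening: 0.213
grip_force: 30.0
```

```bash
python3 circ.py 0.07
```

```text
13.1167 r 71.9 ang 2.587 pos [433.5  72.7 159.7] F [-5.6 -6.7  2.6] open 0.213 30
Fdrive(cw resist +) 8.69 Frad 1.25
[[2.5, -4.4], [5.2, -8.6], [8.2, -12.6], [11.5, -16.4], [15.1, -20.0], [18.9, -23.3], [22.9, -26.3], [27.1, -29.0]]
```

About 8.7 N at the handle means about 50 N at the jaw, so it is clamped. I'll release, align the tool with the arm, back off outward, shut, and push the knob inward.

step_arm([
  [[0, 0, 0, 0, -0.3], [0, 0, 0, 0, -0.1], [0, 0, 0, 0, 0], [0, 0, 0, 0, 0], [0, 0, 0, 7, 0], [0, 0, 0, 14, 0], [0, 0, 0, 21, 0], [0, 0, -8, 27, 0]],
])

```text
t: 13.78
eef_pos: [434.1, 72.9, 166.9]
tcp_rot: [3.141, 0.002, -0.564]
ft_force: [-0.5, -1.6, -0.9]
opening: 0.496
grip_force: 0.7
```

step_arm([
  [[-10, 0, 0, 0, 0], [-20, 0, 0, 0, 0], [-30, 0, 0, 0, 0], [-40, 0, 0, 0, 0], [-40, 0, 0, 0, -0.5], [-40, 0, 0, 0, -1], [-40, 0, 0, 0, -1], [-40, 0, 0, 0, -1]],
])

```text
t: 14.45
eef_pos: [401.0, 93.8, 167.7]
tcp_rot: [-3.141, -0.0, -0.557]
ft_force: [0.5, -0.4, -0.8]
opening: 0.276
grip_force: 0.0
```

step_arm([
  [[0, 0, 0, 0, -1], [0, 0, 0, 0, -1], [0, 0, 0, 0, -1], [0, 0, 0, 0, -1], [0, 0, 0, 0, -1]],
])

```text
t: 14.87
eef_pos: [400.7, 93.8, 167.6]
tcp_rot: [3.142, -0.0, -0.558]
ft_force: [-0.9, 0.2, -0.6]
opening: 0.008
grip_force: 0.0
```

```bash
python3 circ.py 0.07|head -2; python3 - <<'E'
from h import *
print(env.state()["tcp_rot"])
im=env.read_camera("wrist")[0:300,180:580];cv2.imwrite("pics/w12.png",cv2.resize(im,None,fx=2,fy=2,interpolation=2))
E
```

```text
14.8667 r 110.8 ang 2.581 pos [400.7  93.8 167.6] F [-0.9  0.2 -0.6] open 0.008 0
Fdrive(cw resist +) 0.3 Frad 0.84
[ 3.14151084e+00 -5.62674549e-05 -5.57709085e-01]
```

View pics/w12.png

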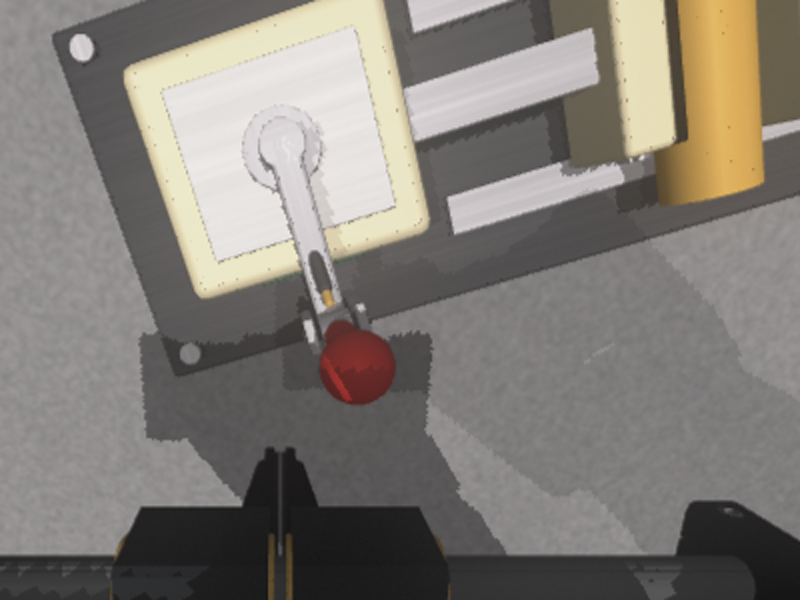

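```bash
python3 - <<'E'
from h import *
k=at("wrist",(358.5,183.5),180);C=np.array([494.6,34.8]);d=k[:2]-C
a=np.arctan2(d[1],d[0]);print(k,np.hypot(*d),a)
for a in(2.587,2.8,2.9,3.0):print(a,proj("wrist",np.array([C[0]+71.7*np.cos(a),C[1]+71.7*np.sin(a),180])),proj("wrist",np.array([C[0]+70*np.cos(a),C[1]+70*np.sin(a),124])))
E
```

```text
[425.69200812  53.33737207 180.        ] 71.35786928260123 2.878797919593692
2.587 [323.16617911 189.15602835] [322.28577951 167.6824519 ]
2.8 [349.17245827 186.41396897] [341.44257406 165.61619296]
2.9 [361.17564905 183.28480535] [350.25848596 163.26184632]
3.0 [372.94035847 178.98861877] [358.87070199 160.03611307]
```

The knob (358,183) backed off to angle 2.879 on release. Roughly 50 N exceeded what the brake holds, which leaves an estimated 15–20 N. I'll regrip and retighten to about 35 N, which the brake can hold, for margin.

```bash
python3 - <<'E'
from h import *
print(to((425.7,53.3,159.5)))
E
```

```text
[42.7 21.1  8.2]
```

step_arm([
  [[0, 10, 4, 0, -0.5], [0, 21, 8, -6, 0], [0, 21, 8, -12, 0], [0, 21, 8, -12, 0], [0, 21, 8, -12, 0], [0, 21, 8, -12, 0], [0, 21, 8, -12, 0]],
])

```text
t: 15.5
eef_pos: [389.6, 76.0, 159.7]
tcp_rot: [3.142, -0.0, -0.35]
ft_force: [-1.0, -0.3, 0.0]
opening: 0.436
grip_force: 0.0
```

step_arm([
  [[10, -2, 0, 0, 0], [20, -4.5, 0, 0, 0], [30, -6.5, 0, 0, 0], [41.7, -9.1, 0, 0, -0.2], [41.7, -9.1, 0, 0, -0.4], [41.7, -9.1, 0, 0, -0.6], [41.7, -9.1, 0, 0, -1], [41.7, -9.1, 0, 0, -1]],
])

```text
t: 16.17
eef_pos: [431.6, 70.4, 159.6]
tcp_rot: [3.142, 0.0, -0.348]
ft_force: [0.5, 0.6, 0.4]
opening: 0.209
grip_force: 0.0
```

```bash
python3 circ.py 0.07
```

```text
16.1667 r 72.4 ang 2.627 pos [431.6  70.4 159.6] F [0.5 0.6 0.4] open 0.209 0
Fdrive(cw resist +) -0.77 Frad -0.15
[[1.6, -4.8], [2.9, -9.7], [4.6, -14.4], [6.6, -19.0], [8.9, -23.5], [11.6, -27.7], [14.5, -31.8], [17.7, -35.7]]
```

```bash
python3 look.py pics/w13.png | sed -n 1,3p; python3 - <<'E'
from h import *
C=np.array([494.6,34.8])
for a in(2.6,2.7,2.8,2.9,3.0,3.1):print(a,proj("wrist",np.array([C[0]+71.7*np.cos(a),C[1]+71.7*np.sin(a),180])))
E
```

```text
16.1667 [431.6  70.4 159.6] [0.5 0.6 0.4] [ 0.1   0.05 -0.  ] 0.20908532492612517 0.0
[334 177  16  27 313] [341.8 191.4]
0.0 [343. 147.] 0.2 [344. 150.] 0.4 [347. 157.] 0.6 [350. 168.] 0.8 [354. 182.] 1.0 [359. 198.] 1.2 [364. 217.] 1.4 [368. 235.] 1.6 [372. 252.] 2.6 [318.7800121  254.81667609]
2.7 [330.63354369 256.35770962]
2.8 [342.58544547 256.82993302]
2.9 [354.56043229 256.23213565]
3.0 [366.48312166 254.56587263]
3.1 [378.2775613  251.83554435]
```

View pics/w13.png

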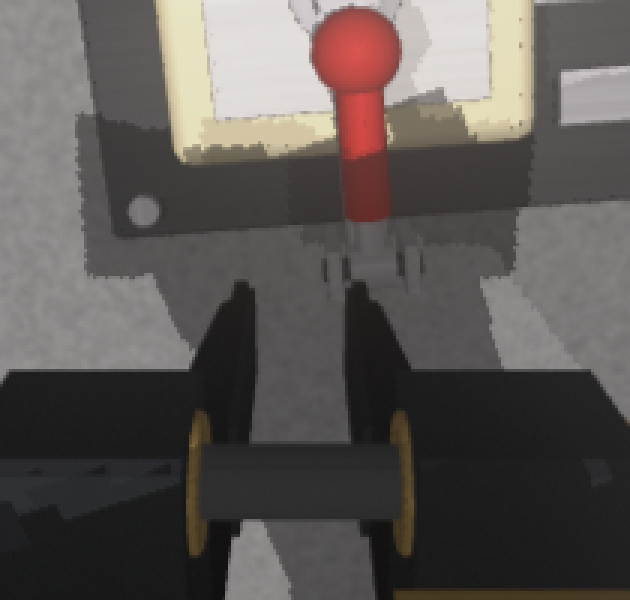

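The finger brushed the knob inward and the handle snapped flat: knob at full-frame (339,147), hinge at (345,219). I'll check the crank angle and that the handle is flat.

```bash
python3 - <<'E'
from h import *
C=np.array([494.6,34.8])
k=at("wrist",(338.7,146.7),124);h=at("wrist",(345.0,219),126);print(k,h,np.linalg.norm((k-h)[:2]))
d=h[:2]-k[:2];print("arm angle hinge-knob",np.arctan2(d[1],d[0]),"hinge-axis",np.arctan2(*(h[:2]-C)[::-1]))
for a in(2.75,2.8,2.85,2.9,2.95):
  u=np.array([np.cos(a),np.sin(a)]);print(a,proj("wrist",np.array([*(C+70*u),124])).round(1),proj("wrist",np.array([*(C+14*u),124])).round(1))
E
```

```text
[482.11040549  38.70524083 124.        ] [427.70510329  52.14908469 126.        ] 56.04171522118366
arm angle hinge-knob 2.8993401715904885 hinge-axis 2.8878350290707644
2.75 [332.6 219.4] [337. 148.]
2.8 [337.1 219.5] [338. 148.]
2.85 [341.5 219.3] [339.  147.9]
2.9 [345.9 219. ] [339.9 147.9]
2.95 [350.4 218.5] [340.9 147.7]
```

Crank angle ≈2.89 and the handle is flat, but the clamp force is uncertain. I'll nudge the crank tighter by pushing the side of the hinge cheeks with shut fingertips, with the handle left folded.

step_arm([
  [[0, 0, -15, 0, -1], [2, 20, -20, 0, -1], [4, 40, -20, 0, -1], [6, 64, -20, 0, -1], [6, 64, -10, 0, -1], [6, 64, 10, 0, -1], [6, 64, 30, 0, -1], [6, 64, 43, 0, -1]],
])

```text
t: 16.88
eef_pos: [415.1, 8.1, 115.7]
tcp_rot: [3.141, 0.0, -0.349]
ft_force: [0.7, -0.5, 0.1]
opening: 0.006
grip_force: 0.0
```

step_arm([
  [[0, 0, 0, 0, -1], [0, 0, 0, 0, -1], [0, 0, 0, 0, -1]],
])

```text
t: 17.13
eef_pos: [416.0, 8.2, 117.4]
tcp_rot: [-3.141, -0.001, -0.348]
ft_force: [0.5, 0.2, 0.2]
opening: 0.002
grip_force: 0.0
```

```bash
python3 circ.py 0.07;python3 -c "
from h import *
print(env.state()['tcp_rot'])"
```

```text
17.1333 r 83.0 ang -2.815 pos [416.    8.2 117.4] F [0.5 0.2 0.2] open 0.002 0
Fdrive(cw resist +) -0.01 Frad -0.49
[[5.8, -11.0], [3.1, -15.3], [0.7, -19.7], [-1.4, -24.3], [-3.2, -29.0], [-4.6, -33.8], [-5.7, -38.7], [-6.5, -43.7]]
[-3.14148585e+00 -9.12354027e-04 -3.47986127e-01]
```

step_arm([
  [[-0.4, -4, 0, 0, -1], [-0.8, -8, 0, 0, -1], [-1.2, -12, 0, 0, -1], [-1.5, -15, 0, 0, -1], [-1.7, -18, 0, 0, -1], [-1.7, -18, 0, 0, -1]],
])

```text
t: 17.63
eef_pos: [420.4, 26.2, 116.8]
tcp_rot: [-3.142, -0.0, -0.348]
ft_force: [-0.2, 1.1, 0.9]
opening: 0.008
grip_force: 0.0
```

step_arm([
  [[-0.2, -2, 0, 0, -1], [-0.4, -4, 0, 0, -1], [-0.4, -4, 0, 0, -1], [-0.4, -4, 0, 0, -1]],
])

```text
t: 17.97
eef_pos: [421.2, 29.6, 116.6]
tcp_rot: [3.141, 0.0, -0.348]
ft_force: [-0.8, 0.7, -0.7]
opening: 0.005
grip_force: 0.0
```

step_arm([
  [[-0.2, -1, 0, 0, -1], [-0.2, -2, 0, 0, -1], [-0.2, -2, 0, 0, -1], [-0.2, -2, 0, 0, -1]],
])

```text
t: 18.3
eef_pos: [421.7, 31.5, 116.7]
tcp_rot: [3.142, -0.0, -0.348]
ft_force: [-0.3, 0.2, 0.5]
opening: 0.002
grip_force: 0.0
```

step_arm([
  [[-0.2, -1, 0, 0, -1], [-0.2, -2, 0, 0, -1], [-0.2, -2, 0, 0, -1], [-0.2, -2, 0, 0, -1]],
])

```text
t: 18.63
eef_pos: [422.0, 33.3, 116.6]
tcp_rot: [3.141, 0.0, -0.348]
ft_force: [-1.9, -4.8, 0.7]
opening: 0.002
grip_force: 2.2
```

step_arm([
  [[-0.2, -1, 0, 0, -1], [-0.2, -2, 0, 0, -1], [-0.2, -2, 0, 0, -1], [-0.2, -2, 0, 0, -1]],
])

```text
t: 18.97
eef_pos: [422.3, 35.2, 116.6]
tcp_rot: [3.141, 0.001, -0.348]
ft_force: [-1.8, -4.8, -0.1]
opening: 0.01
grip_force: 2.8
```

Contact, with 5.1 N drive. Continuing to about 6.5 N.

step_arm([
  [[0, -1, 0, 0, -1], [0, -2, 0, 0, -1], [0, -3, 0, 0, -1], [0, -4, 0, 0, -1], [0, -4, 0, 0, -1], [0, -4, 0, 0, -1]],
])

```text
t: 19.47
eef_pos: [422.9, 39.0, 116.5]
tcp_rot: [3.14, 0.002, -0.348]
ft_force: [-5.9, -5.2, 2.5]
opening: 0.003
grip_force: 3.5
```

step_arm([
  [[0, -1, 0, 0, -1], [0, -2, 0, 0, -1], [0, -3, 0, 0, -1], [0, -3, 0, 0, -1], [0, -3, 0, 0, -1]],
])

```text
t: 19.88
eef_pos: [423.5, 41.8, 116.5]
tcp_rot: [3.14, 0.003, -0.348]
ft_force: [-7.8, -5.8, 3.6]
opening: 0.007
grip_force: 4.2
```

The equivalent is about 7.4 N, or about 35 N at the jaw. I'll withdraw slowly so the brake takes over without a jump.

step_arm([
  [[0, 0.7, 0, 0, -1], [0, 1.4, 0, 0, -1], [0, 2.1, 0, 0, -1], [0, 2.8, 0, 0, -1], [0, 3.5, 0, 0, -1], [0, 4.2, 0, 0, -1], [0, 5, 0, 0, -1], [0, 6, 0, 0, -1]],
])

```text
t: 20.55
eef_pos: [423.2, 36.3, 116.8]
tcp_rot: [-3.141, -0.001, -0.348]
ft_force: [-0.0, -0.0, -0.3]
opening: 0.002
grip_force: 0.1
```

step_arm([
  [[0, 1, 0, 0, -1], [0, 3, 0, 0, -1], [0, 6, 0, 0, -1], [0, 12, 0, 0, -1], [0, 20, 0, 0, -1], [0, 20, 0, 0, -1]],
])

```text
t: 21.05
eef_pos: [415.6, 16.5, 116.7]
tcp_rot: [3.141, 0.0, -0.349]
ft_force: [0.5, 1.1, -0.2]
opening: 0.005
grip_force: 0.0
```

step_arm([
  [[0, 0, -20, 0, -1], [0, 0, -45, 0, -1], [0, 0, -70, 0, -1], [0, 0, -95, 0, -1], [0, 0, -120, 0, -1], [0, 0, -120, 0, -1], [0, 0, -120, 0, -1]],
])

```text
t: 21.63
eef_pos: [416.4, 17.3, 237.4]
tcp_rot: [-3.141, -0.002, -0.349]
ft_force: [0.1, -0.6, -1.0]
opening: 0.004
grip_force: 0.0
```

```bash
python3 - <<'E'
from h import *
s=env.state();print(s["t"],s["eef_pos"],s["ft_force"])
C=np.array([494.6,34.8]);c=env.get_calibration("wrist");im=env.read_camera("wrist");b,g,r=[im[...,i].astype(int) for i in range(3)]
m=((r>80)&(g<60)&(b<60)).astype(np.uint8);n,l,st,ce=cv2.connectedComponentsWithStats(m)
i=1+st[1:,4].argmax();print(st[i],ce[i]);ys,xs=np.nonzero(l==i)
for y in range(ys.min(),ys.max()+1,5):print(y,xs[ys==y].min(),xs[ys==y].max(),end="; ")
for a in(2.65,2.7,2.75,2.8,2.85,2.9):
  u=np.array([np.cos(a),np.sin(a)]);print(a,"sleeve end",proj("wrist",np.array([*(C+56*u),124]),c).round(1),"knob",proj("wrist",np.array([*(C+14*u),124]),c).round(1))
E
```

```text
21.6333 [416.37112579  17.3096651  237.37964483] [ 0.14350463 -0.62059782 -0.96847384]
[276 159  12  25  87] [282.87356322 176.83908046]
159 285 285; 164 285 285; 169 285 286; 174 285 286; 179 276 287; 2.65 sleeve end [271.9 182.4] knob [275.9 142.1]
2.7 sleeve end [274.6 182.7] knob [276.6 142.1]
2.75 sleeve end [277.3 182.9] knob [277.3 142.2]
2.8 sleeve end [280. 183.] knob [278.  142.2]
2.85 sleeve end [282.6 182.9] knob [278.7 142.2]
2.9 sleeve end [285.3 182.7] knob [279.4 142.1]
```

```bash
python3 - <<'E'
from h import *
im=env.read_camera("wrist");h=cv2.cvtColor(im,cv2.COLOR_BGR2HSV)
m=(((h[...,0]<6)|(h[...,0]>174))&(h[...,1]>120)&(h[...,2]>50)).astype(np.uint8);m[:,:240]=0;m[:,330:]=0;m[230:]=0
ys,xs=np.nonzero(m)
for y in range(ys.min(),ys.max()+1,3):
    q=xs[ys==y]
    if len(q):print(y,q.min(),q.max(),end="; ")
E
```

```text
131 275 280; 134 270 284; 137 268 286; 140 267 287; 143 268 287; 146 269 286; 149 271 284; 152 274 284; 155 274 284; 158 274 284; 161 275 284; 164 275 285; 167 275 285; 170 275 285; 173 276 286; 176 276 286; 179 276 286; 182 277 284;
```

The handle is flat and the robot is clear. The crank settled at about 2.85, where the brake balances roughly 30 N. I'm handing in.

```bash
python3 -c "
from cell import env
print(env.job_done())"
```

```text
the job is handed in; nothing more can be done
None
```

I handed the job in with the handle folded flat and the tube clamped at an estimated 30 N; the hand-in returned no verdict. The first release backed the crank off and an accidental finger push folded the handle, so I retightened with it folded.

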